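Scan the container and hold the reader on its data dock

TASK

Log the tagged instrument container: take the code reader out of its stand, hold it steady for two seconds pointing straight down at the square code tag on the oblong container's lid, with its nose about 7 cm above the tag. Then press the reader's nose squarely onto the middle of the data dock's spring plate until the plate is flush with the dock's rim, and finish there, still gripping the reader and holding the plate down at that level (the program ends while holding; do not let go). Leave all the other things on the table where they stand.

Things in the scene. Friction and masses are not known exactly. Their poses are not given: they have to be found in the camera images.
- reader: Code reader, 140 mm tall, 0.16 to 0.26 kg, upright, nose down, loose in a low round stand. Black round nose hood 44 mm across up to 22 mm height, narrowing to 28 mm at 44 mm; then a grey flat-sided handle, 32 mm (own x) by 24 mm (own y), up to 140 mm. Grip across y, about 100 mm above the nose. Origin: centre of the flat nose face; z runs up the handle; it looks along -z.
- reader_nose (a point): Centre of the reader's flat nose face (same point and axes as reader).
- reader_stand: Fixed low round steel cup, 62 mm outside, 54 mm inside, 32 mm high, on a 96 mm base disc. The reader stands loose inside, its nose on the cup's floor, 8 mm above the table. Origin: centre of its underside.
- tray: Fixed oblong metal instrument container with a lid, 150 mm (its x) by 110 mm (its y), lid top 52 mm above the table; a low bar handle on the lid, 68 mm high, crosses it at x = +45 mm. Origin: centre of its underside.
- tag (a point): Centre of the face of the code tag, a 40 mm white square with a black and white cell pattern lying flat on the oblong container's lid, 54 mm above the table, at (-30, +20) mm in the container's frame. z is up.
- dock: Fixed round data dock: 116 mm base disc 10 mm high, on it a grey upright rim, 92 mm outside, 70 mm inside, its top edge 40 mm above the table; the spring plate stands in the rim. Origin: centre of its underside.
- plate_top (a point): Centre of the top face of the dock's spring plate, a flat steel disc 64 mm across, on the dock's axis. At rest the face is 52 mm above the table, 12 mm above the rim; it moves straight down with the plate.
- plate (a joint): Travel of the spring plate in m: 0 at rest, 0.012 with its face flush with the rim, 0.024 at its lower stop. Spring: 3.6 N to start moving, 10.8 N at 0.012, 18 N at 0.024; it rises again when released. The reader's own weight does not move it.
- lamp: Bystander: round aluminium inspection torch, 145 mm tall, 42 mm across its foot, 26 mm across its shaft, 36 mm at its top, standing loose and upright in a stand like the reader's. Origin: centre of its underside, 8 mm above the table.
- lamp_stand: Bystander: fixed stand of the torch, same shape as the reader's stand. Origin: centre of its underside.
- drum: Bystander: fixed round metal container without tag, 126 mm across, 68 mm high with its knob. Origin: centre of its underside.
- forceps_long: Bystander: steel forceps lying flat, 150 mm long along x, 6 mm thick. Origin: centre of the underside.
- forceps_short: Bystander: steel forceps lying flat, 120 mm long along x, 6 mm thick. Origin: centre of the underside.
- bottle: Bystander: amber bottle, 56 mm across, 120 mm tall, upright. Origin: centre of the underside.
- beaker: Bystander: open glass beaker, 68 mm across, 85 mm tall. Origin: centre of the underside.
- bowl: Bystander: open steel bowl, 110 mm across, 45 mm high. Origin: centre of the underside.
Not all that is in view belongs to the job. What is shaped like the dock but turquoise is not meant. What is shaped like the reader but purple is not meant.

How it is judged:
By the outcome, as a careful person would: the job done as asked, in the order asked, and still so for the second after the job is handed in, while the arm keeps its last pose, push and grip.
It also fails if it takes over 51 s, if anything falls off the work surface, if the arm or the gripper's body presses on something with over 40 N, if the wrist force passes 120 N, or if a joint passes its speed limit or range.

ROBOT

A 6-joint arm with a two-finger parallel gripper is mounted at the origin on the work surface. World frame = base frame: x ahead of the robot, y to its left, z up, the work surface at z = 0. Lengths are in mm, angles in degrees, forces in N, time in s.
With the tool pointing down it reaches from about 300 to 850 mm from the base axis. Payload 4.2 kg.
Tool frame: the origin (TCP) lies at the very end of the fingers, on their centre line; the grasp point (between the pads) lies 19 mm behind it (env.tcp_to_grasp is the distance from the TCP to the grasp point, in mm); z points along the fingers, y is the line along which they close (so a half turn about z gives the same grasp; the last joint's range is limited). The gripper opens to 91 mm and grips with 3 to 60 N. Pads are 32 mm wide; open, the fingers measure 118 mm over their backs; the gripper's body (76 mm by 178 mm) begins 60 mm behind the grasp point.
Start: joints at [76.146, 18.312, 89.639, -0, 72.044, -1.146], TCP at [126.493, 560.93, 213.976] pointing down, gripper open.
Joint ranges: [-177.97, 177.97], [-48.28, 115.42], [12.27, 149.76], [-77.06, 257.06], [2.81, 150.46], [-146.56, 146.56]. Speed limits (degrees/s): [147.25, 147.25, 180, 180, 180, 180].

INTERFACE

Orientations are given as [roll, pitch, yaw] about the fixed x, y, z axes, in that order (R = Rz(yaw) Ry(pitch) Rx(roll)).
In Python, from workcell import env gives the robot as it stands.
- The arm moves only by the tool move_arm, never from a script. Its argument "plan" is a list of rows, each a list of 3 entries, a list of its own where there are three numbers: the shift along the world's x, y, z in cm, then the turn about the world's z in degrees, then the closure, from 0 (fully open) to 1 (shut). In form: [[[x, y, z], turn, claw], ...]. A call has 1 to 5 rows; each row shifts and turns the commanded pose from where the row before left it; what a row does not reach is not made up. A row lasts 1/10 s, in which the tool goes at most 50 mm and 8.59 degrees, less where a joint would pass 70% of its speed; a pose out of reach is approached as far as the arm can. A call is refused whole if a number of a shift passes 5 or a number of a turn 8.59, either way. A call with a gripper value outside its range is refused whole. The fingers move at their own pace and stop on an object; "squeeze" is the grip in N (left out, the last holds). Time passes only in rows, so rows that do not move let the fingers close. It gives the time, the measured TCP pose, the force, the opening and the grip force at its end, in the units of the state.
- env.state(): the state, without advancing time (a new reading comes with each control period).
- env.grab_frame(name): name is "scene" or "top" or "wrist"; returns a dict with "frame" (480x640x3 uint8, red, green, blue), "z_map" (480x640 float32, mm along the optical axis (not along the pixel's ray), 0 where there is no reading), "fovy" (degrees; the focal length in pixels is half the picture's height over the tangent of half this angle, whatever the lens; pixels are square), "cx", "cy" (the principal point, pixels), "position" and "orientation" of the camera in the world. Camera axes: x right, y down, z forward; pixel columns grow to the right and rows downward; lengths in mm; the calibration is good to about 2 mm. A picture is of the moment at which its call begins.
- env.job_done(): hands the job in; it is judged then, once.
Trained networks look in a picture, given as the dict that the camera call returned (one of the last four; its "shot" number tells which), for a name from the list of things; names that differ only in an ending like _2 or _b are one class to them, and where a whole thing is asked for, a point or a joint stands for the part that bears it (a point fixed in the world has none). Each returns a list of dicts, best first, with "score" (0 to 1); they miss things now and then, are a little off and sometimes report something else, mostly with a low value. They report only what shows in the picture. A call takes as long as a camera call. They do not tell look-alikes from the thing itself.
- env.search_frame(picture, label): "point" ([column, row] in pixels, amid what is visible of it).
- env.landmark_of(picture, label): "point" ([column, row] in pixels: a listed point, or the origin of a listed thing).
The state is a dict: "time_s": time; "qpos": joint angles; "qvel": joint speeds; "effort": joint torques, N m; "ee_pos": TCP position; "ee_rot": TCP orientation; "force": force on the tool from outside, world axes, zero at the start; "torque": the same for the moment, N m; "gripper_width": finger opening in mm; "gripper_force": force on a finger pad.
Only numpy, scipy, OpenCV 4.12 (cv2) and the standard library are available. Lean on these libraries where they do the work, as an engineer would, in place of code of your own. Each camera call takes 0.05 s, during which the arm holds its last target. There are 200 camera calls.

## Working session

There is one attempt and no reset: what is moved stays moved. The work goes in short steps, Python scripts to look and compute and a tool call to move; the robot and the scene stay as the last step left them, time stands still between calls to the robot, and variables do not carry over. Pictures are saved under pics/ and viewed, at most 10 in all, crops included, and the job is handed in when it is done.

Besides the shell and the picture viewer there is one more tool, called as name([rows], argument=value, ...), one row to a line, values as JSON. move_arm: Moves the arm, as the interface text tells. Its arguments: {"type":"object","properties":{"plan":{"type":"array","items":{"type":"array"}},"squeeze":{"type":"number"}},"required":["plan"]}

```bash
mkdir -p pics
cat > h.py <<'E'
import numpy as np, cv2
from workcell import env
from scipy.spatial.transform import Rotation as R
def cam(p):
    f=240/np.tan(np.radians(p["fovy"])/2)
    o=np.array(p["orientation"],float)
    M=o if o.shape==(3,3) else R.from_euler("xyz",o,degrees=True).as_matrix()
    return f,M,np.array(p["position"],float)
def ray(p,uv):
    f,M,c=cam(p); return c, M@np.array([(uv[0]-p["cx"])/f,(uv[1]-p["cy"])/f,1])
def at_z(p,uv,z):
    c,d=ray(p,uv); return c+d*(z-c[2])/d[2]
def cloud(p):
    f,M,c=cam(p); v,u=np.mgrid[:480,:640]; z=p["z_map"]
    P=np.stack([(u-p["cx"])/f*z,(v-p["cy"])/f*z,z],-1)@M.T+c
    P[z==0]=np.nan; return P
def save(p,n): cv2.imwrite("pics/"+n,p["frame"][:,:,::-1])
E
cat > a.py <<'E'
from h import *
for n in ["top","scene"]:
    p=env.grab_frame(n); save(p,n+"1.png"); P=cloud(p)
    print(n,p["fovy"],p["position"],p["orientation"],p["frame"].shape)
    for l in ["reader","reader_nose","reader_stand","tag","tray","dock","plate_top","lamp"]:
        for k,fn in (("s",env.search_frame),("l",env.landmark_of)):
            try: r=fn(p,l)
            except Exception as e: print(l,k,e); continue
            for d in r[:3]:
                u,v=d["point"]; iu,iv=int(np.clip(round(u),0,639)),int(np.clip(round(v),0,479))
                print(l,k,round(d["score"],2),np.round([u,v],1),np.round(P[iv,iu]))
s=env.state(); print(s)
E
python3 a.py
```

```text
top 54.39155899169303 [ 382.15188596  -13.34972741 1055.68059423] [-176.22577555   -1.14489821  -89.33177325] (480, 640, 3)
reader s 0.7 [173.5 203.5] [510. 283.  21.]
reader s 0.59 [445.1 225.1] [ 464. -294.  109.]
reader s 0.58 [503. 233.] [ 449. -414.  109.]
reader l 0.8 [490.  232.8] [ 454. -416.   35.]
reader l 0.74 [433.2 227.1] [ 465. -288.   40.]
reader_nose s 0.85 [502.7 231.8] [ 451. -414.  107.]
reader_nose s 0.8 [444.5 225.1] [ 464. -294.  105.]
reader_nose s 0.44 [224.8 262.8] [381. 171.   1.]
reader_nose l 0.91 [438.5 231. ] [ 455. -296.   52.]
reader_nose l 0.61 [492.9 234.5] [ 450. -415.   54.]
reader_nose l 0.59 [301.3 241.9] [428.   0.  52.]
reader_stand s 0.79 [430.  234.8] [ 447. -283.   34.]
reader_stand l 0.63 [438.8 230.5] [ 457. -296.   59.]
tag s 0.68 [357.6 154.6] [ 619. -121.   54.]
tag s 0.36 [180.5 105.7] [710. 259.  86.]
tag s 0.16 [303.6 235.8] [440.  -6.  56.]
tag l 0.69 [350.  165.2] [ 596. -104.   54.]
tray s 0.8 [356.1 153.1] [ 623. -117.   53.]
tray l 0.6 [356.8 156. ] [ 616. -119.   55.]
dock s 0.94 [432.1 350.3] [ 201. -281.   53.]
dock s 0.58 [2
[... 2102 characters left out ...]
 0.58 [424.4 308.3] [550. 297.  30.]
{'time_s': 1.7, 'qpos': array([ 7.61434607e+01,  1.83110606e+01,  8.96363309e+01, -4.54058767e-04,
        7.20441732e+01, -1.14632362e+00]), 'qvel': array([0.07555226, 0.08973363, 0.01056291, 0.08426298, 0.04157212,
       0.03408854]), 'effort': array([-5.32105798e-05, -4.12346113e+01, -2.32228482e+01,  7.28363916e-02,
        3.77970363e-02, -6.25530561e-06]), 'ee_pos': array([126.52617331, 560.94452223, 214.00246908]), 'ee_rot': array([1.79991575e+02, 6.00633425e-04, 1.67289924e+02]), 'force': array([ 0.61701336, -0.6422854 ,  0.34382915]), 'torque': array([0.03828867, 0.01584234, 0.00968734]), 'gripper_force': 0.0, 'gripper_width': 91.17350014407083}
```

View pics/top1.png

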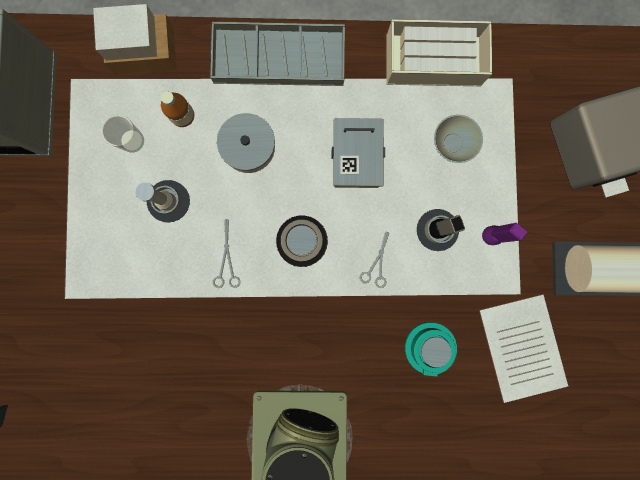

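View pics/scene1.png

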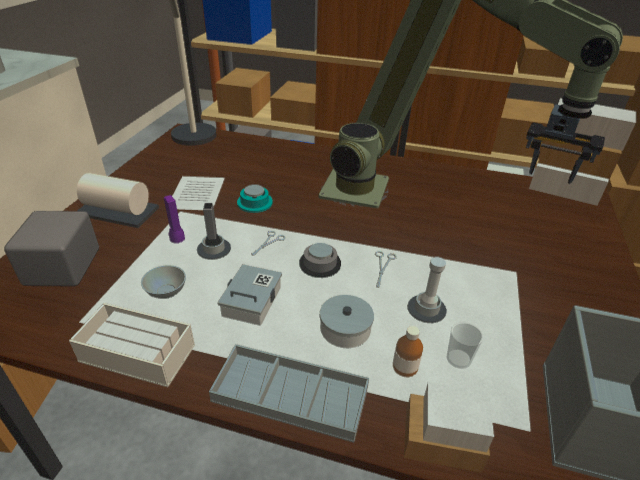

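The top view shows the grey reader in its stand at (438,230), with its handle top near (453,224). The purple look-alike is at (502,233). The tag is at (349,165), the grey dock at (301,241) and the turquoise one at (432,350). The torch at (160,200) is close to the arm's start. The scene view agrees.

```bash
cat > b.py <<'E'
from h import *
import pickle
ps={n:env.grab_frame(n) for n in ["top","scene"]}
pickle.dump(ps,open("ps.pkl","wb"))
def circ(X):
    A=np.c_[2*X,np.ones(len(X))]
    for _ in range(5):
        s=np.linalg.lstsq(A,(X**2).sum(1),rcond=None)[0]; r=np.sqrt(s[2]+s[:2]@s[:2])
        e=np.linalg.norm(X-s[:2],axis=1)-r
    return s[:2],r,e.std()
for n,p in ps.items():
    P=cloud(p); h=p["frame"].astype(int); x,y,z=P[...,0],P[...,1],P[...,2]
    print(n,"table z",np.nanmedian(z[(abs(x-450)<60)&(abs(y+150)<30)]))
    near=np.hypot(x-457,y+294)<70
    m=near&(z>138)
    if m.sum()>5:
        X=P[m]; rc=cv2.minAreaRect(X[:,:2].astype(np.float32)); print("reader top",m.sum(),X.mean(0).round(1),rc,"zmax",np.percentile(X[:,2],95))
    for lo,hi in ((50,70),(70,90),(90,110),(110,130)):
        m=near&(z>lo)&(z<hi); X=P[m]
        print("handle",lo,m.sum(),X.mean(0).round(1),X.min(0).round(0),X.max(0).round(0))
    m=near&(z>26)&(z<38); print("cup rim",m.sum(),(np.percentile(P[m][:,:2],[1,99],axis=0)).round(1))
    m=near&(z>4)&(z<14); print("base",m.sum(),circ(P[m][:,:2]), np.percentile(P[m][:,:2],[1,99],axis=0).round(1))
    nd=np.hypot(x-432,y-1)<75
    for lo,hi in ((35,44),(48,56)):
        m=nd&(z>lo)&(z<hi); X=P[m]; print("dock",lo,m.sum(),X.mean(0).round(1),cv2.minEnclosingCircle(X[:,:2].astype(np.float32)), np.median(X[:,2]))
    m=(np.hypot(x-600,y+104)<45)&(abs(z-54)<6)&(h.min(-1)>190)
    X=P[m]; print("tag white",m.sum(),cv2.minAreaRect(X[:,:2].astype(np.float32)),np.median(X[:,2]))
E
python3 b.py
```

```text
top table z 1.3886907145908935
reader top 209 [ 462.8 -304.9  148.1] ((462.8157653808594, -305.9453430175781), (32.546302795410156, 24.450706481933594), 19.017723083496094) zmax 151.9687640053172
handle 50 44 [ 459.  -296.    59.8] [ 446. -306.   50.] [ 474. -291.   70.]
handle 70 47 [ 459.  -297.    80.2] [ 445. -313.   70.] [ 476. -291.   90.]
handle 90 44 [ 459.4 -296.    99.3] [ 446. -303.   91.] [ 475. -291.  110.]
handle 110 47 [ 460.2 -295.7  119.7] [ 446. -306.  110.] [ 476. -291.  129.]
cup rim 203 [[ 432.4 -333.2]
 [ 492.1 -277.4]]
base 836 (array([ 459.57357654, -300.05898666]), np.float64(43.30576681984211), np.float64(12.174101436752174)) [[ 395.9 -352.2]
 [ 517.9 -236.1]]
dock 35 576 [433.1  -0.   40. ] ((432.8428039550781, -0.5192853808403015), 45.96624755859375) 40.108485922764885
dock 48 660 [4.327e+02 1.000e-01 5.240e+01] ((432.73883056640625, -0.06494604051113129), 31.878000259399414) 52.28521915100231
tag white 38 ((594.8858642578125, -101.7694320678711), (38.31340026855469, 36.385986328125), 79.2110595703125) 54.23240522017045
scene table z 1.0816552840270788
rea
[... 273 characters left out ...]
] [ 452. -315.   70.] [ 487. -289.   89.]
handle 90 64 [ 476.4 -299.1  100. ] [ 451. -312.   90.] [ 486. -290.  109.]
handle 110 68 [ 477.9 -299.2  120.4] [ 452. -314.  110.] [ 485. -289.  130.]
cup rim 147 [[ 437.3 -335.7]
 [ 496.5 -276. ]]
base 298 (array([ 463.33412037, -301.31528721]), np.float64(41.07254452608904), np.float64(10.031771928887544)) [[ 423.8 -350.9]
 [ 521.3 -236.4]]
dock 35 217 [452.9   6.3  39.7] ((434.8354187011719, 0.9865516424179077), 48.22581481933594) 39.902285738381124
dock 48 284 [438.    1.7  52.1] ((434.9632263183594, 1.2691353559494019), 34.30352783203125) 52.13173135769148
tag white 1 ((593.1571655273438, -83.13541412353516), (0.0, 0.0), 0.0) 55.64324312848146
```

move_arm([
  [[2.1, -4.0, 0], -7.4, 0],
  [[2.1, -4.0, 0], -7.4, 0],
  [[2.1, -4.0, 0], -7.4, 0],
  [[2.1, -4.0, 0], -7.4, 0],
  [[2.1, -4.0, 0], -7.4, 0],
], squeeze=45)

```text
time_s: 2.3
ee_pos: [232.0, 359.4, 214.1]
ee_rot: [180.0, 0.0, 130.0]
force: [0.6, -0.2, 0.9]
gripper_width: 91.3
gripper_force: 0.0
```

move_arm([
  [[2.1, -4.0, 0], -7.4, 0],
  [[2.1, -4.0, 0], -7.4, 0],
  [[2.1, -4.0, 0], -7.4, 0],
  [[2.1, -4.0, 0], -7.4, 0],
  [[2.1, -4.0, 0], -7.4, 0],
])

```text
time_s: 2.8
ee_pos: [337.0, 159.3, 214.3]
ee_rot: [179.9, -0.0, 93.0]
force: [1.4, 0.0, -0.3]
gripper_width: 91.3
gripper_force: 0.0
```

move_arm([
  [[1.2, -4.6, 0], -7.4, 0],
  [[1.2, -4.6, 0], -7.4, 0],
  [[1.2, -4.6, 0], -7.4, 0],
  [[1.2, -4.6, 0], -7.4, 0],
  [[1.2, -4.6, 0], -7.4, 0],
])

```text
time_s: 3.3
ee_pos: [396.7, -71.1, 214.4]
ee_rot: [179.9, -0.0, 56.0]
force: [0.7, -0.0, -0.2]
gripper_width: 90.7
gripper_force: 0.0
```

move_arm([
  [[1.2, -4.6, 0], -7.4, 0],
  [[1.2, -4.6, 0], -7.4, 0],
  [[1.2, -4.6, 0], -7.4, 0],
  [[1.2, -4.6, 0], -7.4, 0],
  [[0, 0, 0], 0, 0],
])

```text
time_s: 3.8
ee_pos: [445.9, -258.2, 213.6]
ee_rot: [179.8, -0.0, 26.3]
force: [-0.3, 0.4, 0.5]
gripper_width: 91.0
gripper_force: 0.0
```

move_arm([
  [[0.8, -2.3, 0], -3.2, 0],
  [[0.9, -2.3, 0], -3.1, 0],
  [[0, 0, 0], 0, 0],
  [[0, 0, 0], 0, 0],
])

```text
time_s: 4.2
ee_pos: [461.1, -298.2, 213.7]
ee_rot: [-179.9, 0.0, 20.4]
force: [0.3, 0.3, -0.1]
gripper_width: 91.0
gripper_force: 0.0
```

```bash
cat > c.py <<'E'
from h import *
for n in ["wrist","top"]:
    p=env.grab_frame(n); save(p,n+"2.png"); P=cloud(p); x,y,z=P[...,0],P[...,1],P[...,2]
    m=(np.hypot(x-463,y+305)<35)&(z>138)&(z<156)
    if m.sum()>5: print(n,m.sum(),P[m].mean(0),cv2.minAreaRect(P[m][:,:2].astype(np.float32)))
    m=(np.hypot(x-463,y+305)<50)&(z>27)&(z<37)
    if m.sum()>5: print(n,"cup",m.sum(),cv2.minEnclosingCircle(P[m][:,:2].astype(np.float32)))
s=env.state(); print(s["ee_pos"],s["ee_rot"])
E
python3 c.py
```

```text
wrist 1822 [ 466.16448432 -305.49828805  148.47260759] ((464.3547668457031, -306.5361328125), (32.6991081237793, 23.75282096862793), 20.50695037841797)
wrist cup 993 ((462.898193359375, -307.01690673828125), 30.892227172851562)
top cup 78 ((455.51715087890625, -290.5835266113281), 24.75682830810547)
[ 461.00064674 -297.78173448  213.96379141] [-1.79946177e+02  1.83066086e-02  2.04806011e+01]
```

View pics/wrist2.png

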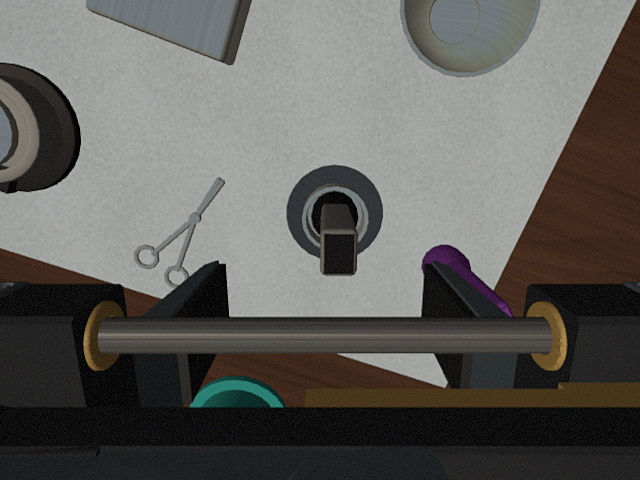

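The wrist view shows the reader upright in its cup. Its handle top is at (338,253), centred between the fingers and lined up with them, and the purple one stays outside the right finger. Descending.

move_arm([
  [[0.3, -0.9, 0], 0, 0],
  [[0, 0, -3.5], 0, 0],
  [[0, 0, -3.5], 0, 0],
  [[0, 0, -3.0], 0, 0],
  [[0, 0, -2.5], 0, 0],
])

```text
time_s: 4.8
ee_pos: [464.1, -307.7, 87.5]
ee_rot: [-180.0, 0.0, 20.4]
force: [0.5, 0.5, 0.4]
gripper_width: 91.0
gripper_force: 0.0
```

move_arm([
  [[0, 0, 0], 0, 0],
  [[0, 0, 0], 0, 0.5],
  [[0, 0, 0], 0, 0.8],
  [[0, 0, 0], 0, 1],
  [[0, 0, 0], 0, 1],
])

```text
time_s: 5.3
ee_pos: [465.1, -308.5, 90.2]
ee_rot: [179.9, -0.1, 20.4]
force: [0.0, 0.2, -0.8]
gripper_width: 62.0
gripper_force: 0.0
```

move_arm([
  [[0, 0, 0], 0, 1],
  [[0, 0, 0], 0, 1],
  [[0, 0, 0], 0, 1],
  [[0, 0, 0], 0, 1],
  [[0, 0, 0], 0, 1],
])

```text
time_s: 5.8
ee_pos: [464.4, -307.9, 88.8]
ee_rot: [-180.0, 0.0, 20.4]
force: [-0.1, -1.0, -1.1]
gripper_width: 23.6
gripper_force: 45.0
```

move_arm([
  [[0, 0, 1], 0, 1],
  [[0, 0, 2.5], 0, 1],
  [[0, 0, 3], 0, 1],
  [[0, 0, 3], 0, 1],
  [[0, 0, 2.1], 0, 1],
])

```text
time_s: 6.3
ee_pos: [464.9, -308.4, 207.6]
ee_rot: [179.9, -0.1, 20.4]
force: [0.7, -0.2, -1.7]
gripper_width: 23.8
gripper_force: 45.0
```

move_arm([
  [[0.9, 1.5, 0], 0, 1],
  [[1.9, 2.9, 0], 0, 1],
  [[1.9, 2.9, 0], 0, 1],
  [[1.9, 2.9, 0], 0, 1],
  [[1.9, 2.9, 0], 0, 1],
])

```text
time_s: 6.8
ee_pos: [549.9, -175.9, 205.4]
ee_rot: [180.0, 0.0, 20.4]
force: [0.8, -0.4, -2.4]
gripper_width: 23.8
gripper_force: 45.0
```

```bash
cat > d.py <<'E'
from h import *
for n in ["wrist","top"]:
    p=env.grab_frame(n); save(p,n+"3.png"); P=cloud(p); x,y,z=P[...,0],P[...,1],P[...,2]; h=p["frame"].astype(int)
    for l in ["tag","reader_nose","plate_top"]:
        for d in env.landmark_of(p,l)[:2]:
            print(n,l,round(d["score"],2),np.round(d["point"],1),at_z(p,d["point"],{"tag":54,"reader_nose":124,"plate_top":52}[l]).round(1))
    m=(np.hypot(x-596,y+103)<32)&(abs(z-54)<5)&(h.min(-1)>170)
    if m.sum()>5: print(n,"tagwhite",m.sum(),cv2.minAreaRect(P[m][:,:2].astype(np.float32)))
    m=(np.hypot(x-433,y)<70)&(abs(z-52)<4)
    if m.sum()>5: print(n,"plate",m.sum(),cv2.minEnclosingCircle(P[m][:,:2].astype(np.float32)))
s=env.state(); print(s["time_s"],s["ee_pos"],s["ee_rot"],s["force"],s["gripper_width"])
E
python3 d.py
```

```text
wrist tag 0.6 [257.6 134.9] [ 599.8 -100.3   54. ]
wrist reader_nose 0.83 [511.3 374.5] [ 506.1 -339.2  124. ]
wrist plate_top 0.89 [ 92.3 276.1] [ 4.342e+02 -1.000e-01  5.200e+01]
wrist tagwhite 1464 ((598.11328125, -101.35762786865234), (39.79941940307617, 39.753143310546875), 0.31413134932518005)
wrist plate 4011 ((433.8494567871094, 0.7643415927886963), 32.84214782714844)
top tag 0.81 [345.2 164.1] [598.2 -93.4  54. ]
top reader_nose 0.71 [489.6 236.8] [ 439.6 -380.   124. ]
top reader_nose 0.64 [132.4 141.8] [621.6 340.7 124. ]
top plate_top 0.95 [302.3 235.9] [440.8  -2.3  52. ]
top plate_top 0.47 [300.9 240.3] [431.3   0.6  52. ]
top tagwhite 121 ((597.1920776367188, -98.0088119506836), (38.489768981933594, 32.68290710449219), 0.962520956993103)
top plate 668 ((432.7773742675781, 0.049020543694496155), 31.916637420654297)
7.2 [ 548.8568119  -178.03632172  205.07962585] [1.79986443e+02 2.18940488e-02 2.03115440e+01] [-7.51214712e-04 -1.35105163e-01 -1.68924076e+00] 23.799506504500435
```

View pics/wrist3.png

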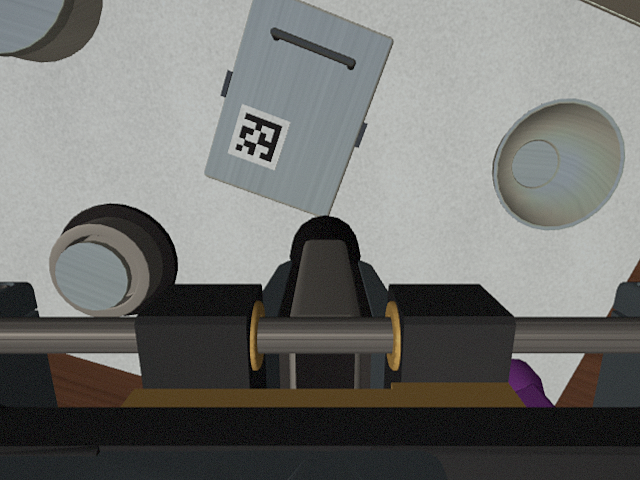

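The wrist view shows the reader hanging upright between the fingers with its hood at (325,235). The tag is fully visible, centred at (259,137), and its measured size is 39.8 mm, which matches.

move_arm([
  [[1.8, 2.8, 0], 0, 1],
  [[1.6, 2.5, 0], 0, 1],
  [[1.0, 1.6, 0], 0, 1],
  [[0.4, 0.6, 0], 0, 1],
  [[0, 0, 0], 0, 1],
])

```text
time_s: 7.7
ee_pos: [597.5, -102.1, 204.8]
ee_rot: [180.0, 0.0, 20.4]
force: [-0.7, -0.5, -1.9]
gripper_width: 23.8
gripper_force: 45.0
```

```bash
cat > e.py <<'E'
from h import *
from scipy.optimize import least_squares
import sys
p=env.grab_frame("wrist"); save(p,sys.argv[1]); P=cloud(p); s=env.state(); e=s["ee_pos"]
print(s["time_s"],e,s["ee_rot"],s["force"],s["gripper_width"])
d=P-e; r=np.hypot(d[...,0],d[...,1])
zz=d[...,2]
for lo,hi in ((-85,-70),(-70,-60),(-58,-45),(-35,-25)):
    m=(r<40)&(zz>lo)&(zz<hi); X=d[m]
    if len(X)<20: print(lo,len(X)); continue
    f=least_squares(lambda q:np.hypot(X[:,0]-q[0],X[:,1]-q[1])-22,[0,0],loss="soft_l1") 
    print(lo,len(X),"z",X[:,2].min().round(1),"axis(if r22)",f.x.round(1),"rms",np.sqrt(np.mean(f.fun**2)).round(1),X.mean(0).round(1))
m=(r<40)&(zz<-40)&(zz>-100); print("min z",np.percentile(zz[m],[0,1,5]))
E
python3 e.py wrist4.png
```

```text
7.75 [ 597.06355194 -102.6890374   204.84532912] [1.79970773e+02 6.29961770e-02 2.04029484e+01] [-0.2909803 -0.1405101 -1.7390023] 24.183730465952827
-85 152 z -79.8 axis(if r22) [0.6 0.6] rms 0.2 [ 18.3   7.2 -74.5]
-70 189 z -69.9 axis(if r22) [0.6 0.6] rms 0.2 [ 18.2   7.2 -64.9]
-58 1045 z -58.0 axis(if r22) [-2.1 -0.5] rms 1.6 [ 13.3   5.5 -51.5]
-35 213 z -35.0 axis(if r22) [-4.1 -1.2] rms 0.6 [ 15.5   6.3 -29.9]
min z [-79.78153252 -77.80629472 -74.0575138 ]
```

move_arm([
  [[0, 0, 0], 0, 1],
  [[0, 0, 0], 0, 1],
  [[0, 0, 0], 0, 1],
  [[0, 0, 0], 0, 1],
  [[0, 0, 0], 0, 1],
])

```text
time_s: 8.25
ee_pos: [597.4, -102.3, 205.0]
ee_rot: [180.0, -0.0, 20.4]
force: [0.2, 0.1, -2.4]
gripper_width: 23.8
gripper_force: 45.0
```

move_arm([
  [[0, 0, 0], 0, 1],
  [[0, 0, 0], 0, 1],
  [[0, 0, 0], 0, 1],
  [[0, 0, 0], 0, 1],
  [[0, 0, 0], 0, 1],
])

```text
time_s: 8.75
ee_pos: [597.5, -102.1, 205.0]
ee_rot: [180.0, 0.0, 20.4]
force: [0.3, 0.2, -2.6]
gripper_width: 24.0
gripper_force: 45.0
```

move_arm([
  [[0, 0, 0], 0, 1],
  [[0, 0, 0], 0, 1],
  [[0, 0, 0], 0, 1],
  [[0, 0, 0], 0, 1],
  [[0, 0, 0], 0, 1],
])

```text
time_s: 9.25
ee_pos: [597.5, -102.1, 205.0]
ee_rot: [180.0, -0.0, 20.4]
force: [-0.6, 0.2, -2.3]
gripper_width: 24.2
gripper_force: 45.0
```

move_arm([
  [[0, 0, 0], 0, 1],
  [[0, 0, 0], 0, 1],
  [[0, 0, 0], 0, 1],
  [[0, 0, 0], 0, 1],
  [[0, 0, 0], 0, 1],
])

```text
time_s: 9.75
ee_pos: [597.5, -102.1, 205.0]
ee_rot: [180.0, -0.0, 20.4]
force: [-0.8, 1.1, -2.4]
gripper_width: 24.1
gripper_force: 45.0
```

move_arm([
  [[0, 0, 0], 0, 1],
  [[0, 0, 0], 0, 1],
  [[0, 0, 0], 0, 1],
  [[0, 0, 0], 0, 1],
  [[0, 0, 0], 0, 1],
])

```text
time_s: 10.25
ee_pos: [597.5, -102.1, 205.0]
ee_rot: [180.0, -0.0, 20.4]
force: [-1.1, 0.1, -2.5]
gripper_width: 23.9
gripper_force: 45.0
```

move_arm([
  [[0, 0, 0], 0, 1],
  [[0, 0, 0], 0, 1],
  [[0, 0, 0], 0, 1],
  [[0, 0, 0], 0, 1],
  [[0, 0, 0], 0, 1],
])

```text
time_s: 10.75
ee_pos: [597.5, -102.1, 205.0]
ee_rot: [180.0, -0.0, 20.4]
force: [-0.7, -0.4, -1.7]
gripper_width: 24.1
gripper_force: 45.0
```

move_arm([
  [[-2.2, 1.4, 0], 0, 1],
  [[-3.3, 2.1, 0], 0, 1],
  [[-3.8, 2.4, 0], 0, 1],
  [[-3.8, 2.4, 0], 0, 1],
  [[-2.6, 1.4, 0], 0, 1],
], squeeze=55)

```text
time_s: 11.25
ee_pos: [437.7, -3.8, 204.9]
ee_rot: [-179.9, 0.1, 20.4]
force: [0.9, -0.1, -2.8]
gripper_width: 24.4
gripper_force: 55.0
```

move_arm([
  [[-0.8, 0.5, 0], 0, 1],
  [[0, 0, -2.5], 0, 1],
  [[0, 0, -2.5], 0, 1],
  [[0, 0, -1.0], 0, 1],
  [[0, 0, 0], 0, 1],
])

```text
time_s: 11.75
ee_pos: [432.2, -0.2, 144.0]
ee_rot: [-180.0, 0.1, 20.4]
force: [0.0, 0.4, -1.3]
gripper_width: 23.7
gripper_force: 55.0
```

```bash
python3 e.py wrist5.png
cat > g.py <<'E'
from h import *
p=env.grab_frame("wrist"); P=cloud(p); x,y,z=P[...,0],P[...,1],P[...,2]
from scipy.optimize import least_squares
for nm,lo,hi,R0 in (("rim",37,43,46),):
    m=(np.hypot(x-433,y)<52)&(z>lo)&(z<hi); X=P[m][:,:2]; print(nm,m.sum(),np.median(P[m][:,2]))
    a=np.degrees(np.arctan2(X[:,1],X[:,0]-433)); b=[]
    r=np.hypot(X[:,0]-433,X[:,1])
    for k in range(-180,180,5):
        q=(a>=k)&(a<k+5)
        if q.sum()>5: b.append(X[q][np.argmax(r[q])])
    b=np.array(b); f=least_squares(lambda c:np.hypot(*(b-c).T)-R0,[433,0],loss="soft_l1"); print(len(b),f.x,np.abs(f.fun).mean())
E
python3 g.py
```

```text
11.8 [ 4.33118300e+02 -2.66891761e-01  1.45005089e+02] [1.79995510e+02 1.23546737e-02 2.03760062e+01] [ 0.59364394  0.0207714  -2.40124998] 24.07440796865273
-85 171 z -80.7 axis(if r22) [-0.9  0. ] rms 0.2 [ 16.7   6.8 -74.9]
-70 191 z -69.8 axis(if r22) [-0.9  0. ] rms 0.2 [ 16.9   6.5 -64.9]
-58 1043 z -58.0 axis(if r22) [-3.9 -1.1] rms 1.7 [ 11.7   4.7 -51.7]
-35 202 z -35.0 axis(if r22) [-5.5 -1.8] rms 0.6 [ 14.1   5.6 -29.9]
min z [-99.68860043 -96.34151851 -93.40176268]
rim 3573 40.497604698303974
50 [433.44109307   0.64511621] 0.3195965497634984
```

View pics/wrist5.png

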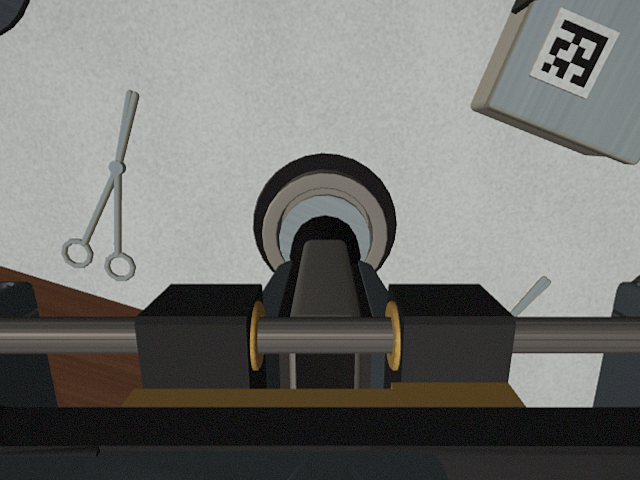

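The wrist view shows the hood centred over the plate, with the dock centre near (325,222); it's about 1 mm off. I'll correct that and press in stages.

move_arm([
  [[0.1, 0.1, 0], 0, 1],
  [[0, 0, -0.5], 0, 1],
  [[0, 0, -0.4], 0, 1],
  [[0, 0, 0], 0, 1],
  [[0, 0, 0], 0, 1],
])

```text
time_s: 12.35
ee_pos: [433.4, 0.9, 135.9]
ee_rot: [-180.0, 0.0, 20.4]
force: [-0.6, -0.4, -2.7]
gripper_width: 23.5
gripper_force: 55.0
```

move_arm([
  [[0, 0, -0.2], 0, 1],
  [[0, 0, -0.2], 0, 1],
  [[0, 0, -0.2], 0, 1],
  [[0, 0, 0], 0, 1],
  [[0, 0, 0], 0, 1],
])

```text
time_s: 12.85
ee_pos: [433.7, 0.9, 130.3]
ee_rot: [180.0, -0.0, 20.4]
force: [-0.6, 0.0, 1.7]
gripper_width: 23.6
gripper_force: 55.0
```

move_arm([
  [[0, 0, -0.2], 0, 1],
  [[0, 0, -0.2], 0, 1],
  [[0, 0, -0.2], 0, 1],
  [[0, 0, 0], 0, 1],
  [[0, 0, 0], 0, 1],
])

```text
time_s: 13.35
ee_pos: [433.7, 0.9, 124.2]
ee_rot: [180.0, -0.0, 20.4]
force: [-0.8, 0.0, 6.4]
gripper_width: 23.6
gripper_force: 55.0
```

move_arm([
  [[0, 0, -0.2], 0, 1],
  [[0, 0, -0.1], 0, 1],
  [[0, 0, 0], 0, 1],
  [[0, 0, 0], 0, 1],
  [[0, 0, 0], 0, 1],
])

```text
time_s: 13.85
ee_pos: [433.7, 0.9, 121.5]
ee_rot: [180.0, -0.0, 20.4]
force: [-0.9, 0.1, 7.2]
gripper_width: 23.6
gripper_force: 55.0
```

```bash
cat > k.py <<'E'
from h import *
F=[];Z=[]
p=env.grab_frame("wrist"); save(p,"wrist6.png"); P=cloud(p); x,y,z=P[...,0],P[...,1],P[...,2]
r=np.hypot(x-433.4,y-.6)
for nm,a,b in (("plate",24,30),("rim",37,44)):
    m=(r>a)&(r<b)&(z>25)&(z<60); print(nm,m.sum(),np.percentile(z[m],[10,50,90]))
cv2.imwrite("pics/w6c.png",cv2.resize(p["frame"][130:300,230:420,::-1],None,fx=3,fy=3))
for i in range(8):
    s=env.state(); F.append(s["force"]); Z.append(s["ee_pos"]); env.grab_frame("wrist")
print(s["time_s"],np.mean(F,0),np.mean(Z,0),s["torque"])
E
python3 k.py; python3 e.py wrist7.png
```

```text
plate 1362 [40.55425453 41.45412539 42.30437429]
rim 2597 [39.78232909 40.6308651  41.50654067]
14.25 [-1.28164277 -0.19797128  7.74426607] [433.71531234   0.93805479 121.45862264] [-0.09310882  0.62386231  0.02200946]
14.35 [433.7139401    0.93408617 121.46764015] [ 1.79980055e+02 -3.41794560e-02  2.03944428e+01] [-0.09249045  0.37807638  7.08331447] 23.8776301812509
-85 4129 z -85.0 axis(if r22) [7.9 3. ] rms 9.4 [ 14.7   5.7 -80.3]
-70 182 z -70.0 axis(if r22) [ 0.2 -0. ] rms 0.2 [ 18.    6.4 -64.9]
-58 1041 z -58.0 axis(if r22) [-2.5 -1.1] rms 1.6 [ 13.    4.7 -51.5]
-35 206 z -35.0 axis(if r22) [-4.5 -1.9] rms 0.6 [ 15.1   5.7 -29.8]
min z [-99.97687076 -94.55884935 -83.4091745 ]
```

View pics/w6c.png

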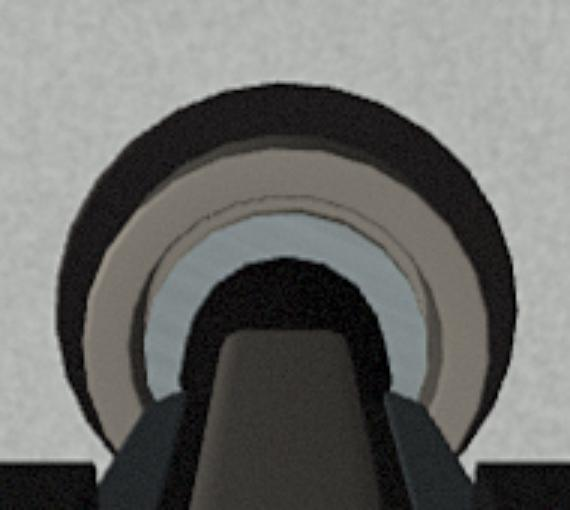

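The plate is about 0.8 mm above the rim by depth; the force (9.9 N against 10.8 N) also says it's short. Pressing 0.9 mm more.

move_arm([
  [[0, 0, -0.09], 0, 1],
  [[0, 0, 0], 0, 1],
  [[0, 0, 0], 0, 1],
  [[0, 0, 0], 0, 1],
  [[0, 0, 0], 0, 1],
])

```text
time_s: 14.85
ee_pos: [433.7, 0.9, 120.6]
ee_rot: [180.0, -0.0, 20.4]
force: [-1.5, 0.9, 7.7]
gripper_width: 23.7
gripper_force: 55.0
```

```bash
python3 k.py
```

```text
plate 1367 [39.76831858 40.58978568 41.42303857]
rim 2613 [39.82796186 40.66763381 41.48782197]
15.25 [-1.55284575  0.06464144  8.12623293] [433.71434157   0.93002852 120.61570338] [-0.11488273  0.69176917 -0.05726738]
```

```bash
python3 -c "
from workcell import env
print(env.job_done())"
```

```text
the job is handed in; nothing more can be done
None
```

I handed the job in at about 15 s: the reader was held about 7 cm above the tag for 3 s, and it is still gripped, pressing the dock plate down to within about 0.1 mm of the rim by depth; the system gave no verdict back.

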